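Hang the wash baskets nested on the drip hook and start the drying air

TASK

The largest wash basket already hangs on the drying station's hook. Hang the medium basket in the next notch of the same hook and then the small one in the last notch at the front, each nested inside the one before, hanging upright and square and let go; then open the air valve half way, its lever at 45 degrees, to blow them dry. Leave the bottle, the bin and the mug where they are.

Things in the scene. Friction and masses are not known exactly. Their poses are not given: they have to be found in the camera images.
- station: fixed drying station: upright post plate (120 mm wide, 163 tall) with one level flat steel hook (16 wide, 8 thick, top face 165 up) along its -x, towards the robot. Origin on the bench at the middle of the post's front face; x to the rear, y left, z up. Two ridges (4 long, 5 high) at x = -34, -58 mm and an upturned tip (x -84 to -92, 12 high) make three notches.
- notch2 (a point): middle notch: where the centre of the medium basket's cross bar belongs, on the hook's top face, x = -46 mm of the station (20 mm between ridges). A hung basket's grip point is 31 mm above its notch, its axes are the station's, and its feet touch the back wall of the basket behind.
- notch3 (a point): front notch: the same for the small basket, x = -70 mm of the station, between the outer ridge and the upturned tip
- large_grip (a point): largest steel wash basket (150 wide y, 118 deep x), hung at the post. Point: centre of its grip block. A cross bar (6 x 48 x 8 mm) under the block, underside 31 below the point, rests on the hook; under it a window 36 wide, 50 high, then the 4 mm back wall. Tray reaches to -x from it: floor 155 below the point, sides 50 high, front lip 16. Two feet stand out 20 mm behind (+x).
- medium_grip (a point): medium basket, 126 mm wide (y), 84 deep (x), 170 tall, about 220 g, standing on the bench at the start. The point is the centre of its upright black grip block (10 in x, 24 in y, 46 tall), 147 mm above its underside. Otherwise shaped like the largest; back wall 66 high, sides 45.
- small_grip (a point): small basket, 102 mm wide (y), 48 deep (x), 162 tall, about 150 g, standing on the bench at the start. The point is the centre of its upright black grip block (10 in x, 24 in y, 46 tall), 139 mm above its underside. Otherwise shaped like the largest; back wall 58 high, sides 40.
- valve (a joint): angle of the ball valve's lever in rad: 0 = closed, lever across the pipe, along the station's -x towards the robot; pi/2 = fully open, lever along the pipe, pointing to the station's +y (it turns clockwise from above). Half open is 0.785. Moderately stiff (0.15 N m); stays where it is left.
- valve_axis (a point): point on the lever's turning axis, at the middle of the lever's height (121 mm above the bench), at x = -30, y = 220 mm of the station; fixed, axes those of the station
- lever_tip (a point): outer end of the lever, 85 mm from the turning axis; steel lever with a black sleeve (20 mm wide, 16 mm tall) from 32 to 87 mm from the axis, free underneath and on both sides
- bottle_mid (a point): bystander: closed bottle, 66 mm wide, 170 mm tall; point half-way up
- bin_mid (a point): bystander: open blue bin, 120 x 100 x 70 mm; point half-way up
- mug_mid (a point): bystander: white mug, 80 mm wide, 90 mm tall; point half-way up
Not all that is in view belongs to the job. Leave any red look-alike of the part that bears small_grip alone. What is shaped like the part that bears medium_grip but green is not meant.

How it is judged (in metres and radians):
On the way, in this order (a step that is already met when the one before it is completed fails the run):
1. the medium basket hangs in the middle notch, nested in the largest, let go (x of large_grip in the frame of station between -0.033 and -0.011 m and y of large_grip in the frame of station between -0.011 and 0.011 m and z of large_grip in the frame of station between 0.192 and 0.2 m and angle between each of large_grip, medium_grip's own z axis and vertical below 0.14 rad and angle between the x axis of each of large_grip, medium_grip and the x axis of station, either way round below 0.2 rad and x of medium_grip in the frame of station between -0.057 and -0.035 m and y of medium_grip in the frame of station between -0.011 and 0.011 m and z of medium_grip in the frame of station between 0.192 and 0.2 m and contact force between medium and the fingers below 0.3 N), for 0.2 s.
2. the small basket hangs in the front notch, nested in the medium one, let go (x of large_grip in the frame of station between -0.033 and -0.011 m and y of large_grip in the frame of station between -0.011 and 0.011 m and z of large_grip in the frame of station between 0.192 and 0.2 m and angle between each of large_grip, medium_grip, small_grip's own z axis and vertical below 0.14 rad and angle between the x axis of each of large_grip, medium_grip, small_grip and the x axis of station, either way round below 0.2 rad and x of medium_grip in the frame of station between -0.057 and -0.035 m and y of medium_grip in the frame of station between -0.011 and 0.011 m and z of medium_grip in the frame of station between 0.192 and 0.2 m and x of small_grip in the frame of station between -0.081 and -0.059 m and y of small_grip in the frame of station between -0.011 and 0.011 m and z of small_grip in the frame of station between 0.192 and 0.2 m and contact force between small and the fingers below 0.3 N), for 0.2 s.
3. the valve lever stands half open (x of large_grip in the frame of station between -0.033 and -0.011 m and y of large_grip in the frame of station between -0.011 and 0.011 m and z of large_grip in the frame of station between 0.192 and 0.2 m and angle between each of large_grip, medium_grip, small_grip's own z axis and vertical below 0.14 rad and angle between the x axis of each of large_grip, medium_grip, small_grip and the x axis of station, either way round below 0.2 rad and x of medium_grip in the frame of station between -0.057 and -0.035 m and y of medium_grip in the frame of station between -0.011 and 0.011 m and z of medium_grip in the frame of station between 0.192 and 0.2 m and x of small_grip in the frame of station between -0.081 and -0.059 m and y of small_grip in the frame of station between -0.011 and 0.011 m and z of small_grip in the frame of station between 0.192 and 0.2 m and value of joint valve between 0.645 and 0.925 rad), for 0.2 s.
At the end, for the whole second after the job is handed in: All three baskets hang at rest, largest to small from the post outwards, each in its notch (grip centre within 11 mm along and across the hook, 4 mm in height, tilt under 8 degrees, square within 11 degrees); valve lever still, at 45 degrees within 8 (all of step 3 and linear speed of each of large, medium, small below 0.02 m/s and velocity of joint valve below 0.05 rad/s); the robot touches nothing.
It fails at once if the bottle is shifted by more than 30 mm or tipped over (distance of bottle_mid from where it was at the start of the episode above 0.03 m or angle between bottle_mid's own z axis and vertical above 0.5 rad).
It fails at once if the bin is shifted by more than 30 mm or tipped over (distance of bin_mid from where it was at the start of the episode above 0.03 m or angle between bin_mid's own z axis and vertical above 0.5 rad).
It fails at once if the mug is shifted by more than 30 mm or tipped over (distance of mug_mid from where it was at the start of the episode above 0.03 m or angle between mug_mid's own z axis and vertical above 0.5 rad).
It also fails if it takes over 69 s, if anything falls off the work surface, if the arm or the gripper's body presses on something with over 40 N, if the wrist force passes 120 N, or if a joint passes its speed limit or range.

ROBOT

A 6-joint arm with a two-finger parallel gripper is mounted at the origin on the work surface. World frame = base frame: x ahead of the robot, y to its left, z up, the work surface at z = 0. Lengths are in mm, angles in rad, forces in N, time in s.
With the tool pointing down it reaches from about 400 to 925 mm from the base axis. Payload 12.5 kg.
Tool frame: the origin (TCP) lies on the front face of the gripper's body, between the roots of the fingers; the fingertips stand 78 mm ahead of it and the grasp point (between the pads) lies 59 mm ahead of it (env.nose_length is the distance from the TCP to the fingertips, in mm); z points along the fingers, y is the line along which they close (so a half turn about z gives the same grasp; the last joint's range is limited). The gripper opens to 95 mm and grips with 3 to 60 N. Pads are 20 mm wide; open, the fingers measure 119 mm over their backs; the gripper's body (75 mm by 180 mm) begins 59 mm behind the grasp point.
Start: joints at [-1.281, 0.491, 1.559, -0, 1.092, -0.106], TCP at [240.988, -576.682, 292.261] pointing down, gripper open.
Joint ranges: [-3.1, 3.1], [-0.84, 2.19], [0.05, 2.79], [-1.13, 4.28], [0.06, 2.93], [-2.69, 2.69]. Speed limits (rad/s): [2.22, 2.22, 2.79, 3.14, 3.14, 3.14].

INTERFACE

Orientations are given as [roll, pitch, yaw] about the fixed x, y, z axes, in that order (R = Rz(yaw) Ry(pitch) Rx(roll)).
In Python, from cell import env gives the robot as it stands.
- The arm moves only by the tool jog_arm, never from a script. Its argument "motion" is a list of rows, each a list of 7 numbers: the turn, a rotation vector about the tool's x, y, z in degrees, then the shift along the tool's x, y, z in mm, then the finger opening in mm, from 0 to 95.1. In form: [[wx, wy, wz, x, y, z, hand], ...]. A call has 1 to 10 rows; each row shifts and turns the commanded pose from where the row before left it, along the tool's axes as they then stand; what a row does not reach is not made up. A row lasts 1/8 s, in which the tool goes at most 62.5 mm and 10.7 degrees, less where a joint would pass 70% of its speed; a pose out of reach is approached as far as the arm can. A call is refused whole if a number of a shift passes 62.5 or a number of a turn 10.7, either way. A call with a gripper value outside its range is refused whole. The fingers move at their own pace and stop on an object; the grip force is fixed at half the most. Time passes only in rows, so rows that do not move let the fingers close. It gives the time, the measured TCP pose, the force, the opening and the grip force at its end, in the units of the state.
- env.state(): the state, without advancing time (a new reading comes with each control period).
- env.read_camera(name): name is "scene" or "top" or "wrist"; returns a dict with "color" (420x560x3 uint8, red, green, blue), "z_map" (420x560 float32, mm along the optical axis (not along the pixel's ray), 0 where there is no reading), "camera_matrix" (3x3 intrinsics, pixels), "k1" (the pictures are not rectified: a ray, as slopes to the right and down, at radius r is drawn at 1 + k1 r^2 times it, then the intrinsics apply), "world_to_cam" (4x4, takes a point from world to camera coordinates). Camera axes: x right, y up, looking along -z (the intrinsics and any distortion apply to the point x, -y, -z); pixel columns grow to the right and rows downward; lengths in mm; the calibration is good to about 2 mm. A picture is of the moment at which its call begins.
- env.job_done(): hands the job in; it is judged then, once.
Trained networks look in the newest picture that a camera, given by its name, has taken for a name from the list of things; names that differ only in an ending like _2 or _b are one class to them, and where a whole thing is asked for, a point or a joint stands for the part that bears it (a point fixed in the world has none). Each returns a list of dicts, best first, with "score" (0 to 1); they miss things now and then, are a little off and sometimes report something else, mostly with a low value. They report only what shows in the picture. A call takes as long as a camera call. They do not tell look-alikes from the thing itself.
- env.recognise(camera, thing): "location" ([column, row] in pixels, amid what is visible of it).
The state is a dict: "t": time; "joints": joint angles; "qvel": joint speeds; "tau": joint torques, N m; "eef_pos": TCP position; "tcp_rot": TCP orientation; "ft_force": force on the tool from outside, world axes, zero at the start; "moment": the same for the moment, N m; "opening": opening from 0.0 (shut) to 1.0 (fully open); "grip_force": force on a finger pad.
Only numpy, scipy, OpenCV 4.12 (cv2) and the standard library are available. Lean on these libraries where they do the work, as an engineer would, in place of code of your own. Each camera call takes 0.05 s, during which the arm holds its last target. There are 200 camera calls.

## Working session

There is one attempt and no reset: what is moved stays moved. The work goes in short steps, Python scripts to look and compute and a tool call to move; the robot and the scene stay as the last step left them, time stands still between calls to the robot, and variables do not carry over. Pictures are saved under pics/ and viewed, at most 10 in all, crops included, and the job is handed in when it is done.

Besides the shell and the picture viewer there is one more tool, called after "Request:" by a JSON object that holds its "api" and its "payload". jog_arm: Moves the arm, as the interface text tells. Its arguments: {"type":"object","properties":{"motion":{"type":"array"}},"required":["motion"]}

```bash
ls; mkdir -p pics; cat > h.py <<'E'
import numpy as np, cv2
from cell import env
def pix2world(im,uv,z=None):
    K=im["camera_matrix"];T=np.array(im["world_to_cam"])
    u,v=uv
    if z is None:
        w=im["z_map"][int(v)-1:int(v)+2,int(u)-1:int(u)+2]; w=w[w>0]; d=np.median(w) if w.size else np.nan
    else: d=z
    x,y=(u-K[0][2])/K[0][0],(v-K[1][2])/K[1][1]
    r=np.hypot(x,y); s=r
    for _ in range(20): s=r/(1+im["k1"]*s*s)
    f=s/r if r>0 else 1
    p=np.array([x*f*d,-y*f*d,-d,1])
    return (np.linalg.inv(T)@p)[:3]
def cloud(im):
    K=np.array(im["camera_matrix"]);Z=im["z_map"]
    v,u=np.mgrid[0:Z.shape[0],0:Z.shape[1]]
    x,y=(u-K[0,2])/K[0,0],(v-K[1,2])/K[1,1]
    r=np.hypot(x,y); s=r.copy()
    for _ in range(20): s=r/(1+im["k1"]*s*s)
    f=np.where(r>0,s/np.maximum(r,1e-9),1)
    P=np.stack([x*f*Z,-y*f*Z,-Z,np.ones_like(Z)],-1)
    W=(P@np.linalg.inv(np.array(im["world_to_cam"])).T)[...,:3]
    W[Z<=0]=np.nan
    return W
def save(im,n): cv2.imwrite(f"pics/{n}.png",np.ascontiguousarray(im["color"][...,::-1]))
E
python3 - <<'E'
from h import *
np.set_printoptions(precision=1,suppress=True)
for c in("scene","top"):
    im=env.read_camera(c); save(im,c+"1"); np.savez(c+"1.npz",**{k:np.array(v) for k,v in im.items()})
    for t in("station","large_grip","medium_grip","small_grip","valve","lever_tip","bottle_mid","bin_mid","mug_mid"):
        for d in env.recognise(c,t)[:3]:
            print(c,t,round(d["score"],2),np.array(d["location"]),pix2world(im,d["location"]))
s=env.state();print(s["t"],s["eef_pos"],s["tcp_rot"])
E
```

```text
pics
scene station 0.69 [309.3 247.2] [622.9  30.3 103.4]
scene large_grip 0.77 [293.9 234.5] [487.3  28.1  44. ]
scene medium_grip 0.74 [406.3 223.4] [545.1 468.3   4.9]
scene medium_grip 0.56 [345.3 200.2] [389.6 279.4  55.7]
scene small_grip 0.78 [183.4 217.7] [ 205.3 -322.1    2.7]
scene small_grip 0.61 [133.9 241.5] [ 313.5 -525.1   40.3]
scene small_grip 0.57 [204.9 237.5] [ 387.8 -277.6   43.7]
scene valve 0.68 [385.6 191.6] [342.6 489.3   3.7]
scene valve 0.55 [362.3 208.6] [402.7 351.7   1.6]
scene lever_tip 0.69 [314.1 247.6] [625.5  47.   98.1]
scene bottle_mid 0.71 [223. 273.] [ 618.9 -270.9   87.3]
scene bin_mid 0.75 [384.7 189.7] [333.3 489.9   6.6]
scene mug_mid 0.96 [154.2 262.7] [ 494.7 -474.8   88.4]
scene mug_mid 0.45 [296.2 236.2] [616.8 -15.3 164.2]
top station 0.97 [250.2 167.5] [584.2  75.  110.8]
top station 0.71 [372.6 238.8] [ 378.7 -292.7    2.6]
top large_grip 0.77 [267.7 188.5] [515.2  24.2 157.8]
top large_grip 0.58 [433.7 210.5] [ 463.1 -484.6    5.9]
top medium_grip 0.91 [179.7 251.8] [345.8 298.5   3.4]
top medium_grip 0.9 [129.9 179.7] [551.3 422.2 123.8]
top medium_grip 0.17 [185.2 190. ] [518.5 260.5 127.2]
top small_grip 0.89 [371.2 242.7] [ 366.8 -287.9    3.4]
top small_grip 0.66 [447.4 260.2] [ 309.7 -522.1    1.8]
top small_grip 0.43 [436.3 207.6] [ 472.  -493.3    5.4]
top valve 0.49 [185.7 189. ] [521.4 259.  127.2]
top lever_tip 0.7 [188.7 189.5] [520.2 250.8 125. ]
top bin_mid 0.65 [116.3 241.5] [379.  496.1   4.1]
top mug_mid 0.59 [435. 213.] [ 455.4 -488.6    4.9]
1.0 [ 241.  -576.7  292.3] [3.1 0.  0.4]
```

View pics/scene1.png

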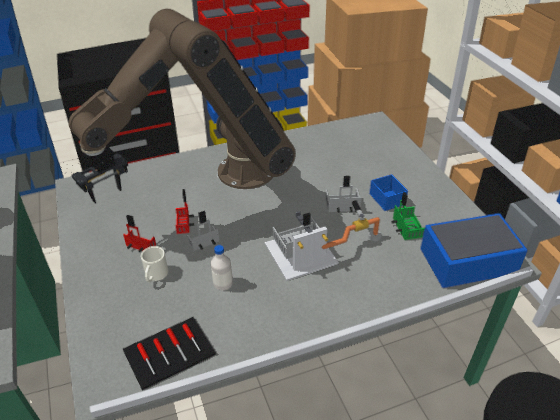

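View pics/top1.png

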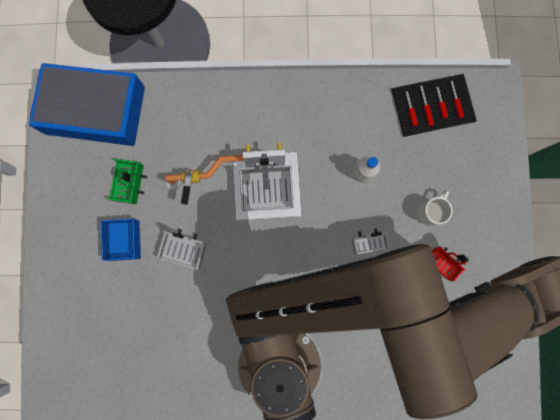

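Scene picture: grey small basket at (203,235) right beside an upright red look-alike (183,215), another red one at (138,240); medium grey at (345,200), green at (407,220), bin (388,190). Top: medium (180,250), small (371,243), station (265,180), lever (187,190).

```bash
python3 - <<'E'
from h import *
np.set_printoptions(precision=1,suppress=True)
for c in("top","scene"):
    im=dict(np.load(c+"1.npz")); W=cloud(im); C=im["color"].astype(int); mx=C.max(-1)
    sat=mx-C.min(-1)
    def rep(n,x0,x1,y0,y1,z0,z1,dark=None):
        m=(W[...,0]>x0)&(W[...,0]<x1)&(W[...,1]>y0)&(W[...,1]<y1)&(W[...,2]>z0)&(W[...,2]<z1)&(sat<40)
        if dark is not None: m&=(mx<70) 
        P=W[m]
        if len(P)<4: print(c,n,len(P));return
        ctr=np.median(P,0); r=cv2.minAreaRect(P[:,:2].astype(np.float32))
        lo,hi=np.percentile(P,[3,97],axis=0)
        print(c,n,len(P),"med",ctr,"lo",lo,"hi",hi,"rect",np.array(r[0]),np.array(r[1]),round(r[2],1))
    rep("post",560,680,-60,120,150,175)
    rep("postall",560,680,-80,140,60,175)
    rep("largegrip",480,680,-60,120,200,230)
    rep("medgrip",300,480,200,380,145,185)
    rep("medbar",300,480,200,380,100,185)
    rep("medall",280,450,220,380,20,185)
    rep("medwall",280,450,220,380,50,100)
    rep("smgrip",300,480,-340,-200,135,180)
    rep("small",300,480,-340,-230,20,180)
    rep("smwall",300,480,-340,-230,45,100)
    rep("lever",440,580,180,300,100,140,1)
    rep("bottle",560,680,-320,-200,30,185)
E
```

```text
top post 344 med [612.1  33.6 162.7] lo [564.1 -19.9 153.8] hi [623.7  89.4 172.3] rect [592.2  32.7] [ 64.4 118.5] 2.5
top postall 799 med [606.6  33.4 131.3] lo [566.5 -37.2  64.9] hi [623.4 101.6 170.3] rect [603.8  45.9] [ 87.6 178.2] 0.6
top largegrip 43 med [583.8  32.3 216.5] lo [580.3  21.5 202.5] hi [589.8  43.1 222.2] rect [585.   32.4] [21.9  9.7] 89.4
top medgrip 38 med [388.  275.7 167.6] lo [382.2 265.1 150.6] hi [393.6 288.8 172.9] rect [388.5 277.4] [24.8  9.8] 73.7
top medbar 57 med [387.6 269.6 165.2] lo [381.6 255.2 117.4] hi [394.5 293.  172. ] rect [388.6 277.6] [49.7  9.9] 73.4
top medall 283 med [375.4 274.1  45.9] lo [299.2 223.1  20.4] hi [406.  355.  170.2] rect [360.  286.8] [130.4 104.1] 73.4
top medwall 48 med [378.5 253.1  62.5] lo [321.  222.5  50.2] hi [405.8 354.6  82.7] rect [350.3 287.2] [125.7  83.4] 74.3
top smgrip 40 med [ 385.4 -276.5  159. ] lo [ 380.4 -288.9  140.2] hi [ 390.1 -265.7  167.1] rect [ 386.2 -277.2] [ 9.5 24.2] 8.3
top small 183 med [ 382.  -269.1   44.9] lo [ 338.5 -329.3   20.7] hi [ 407.2 -231.2  164.1] rect [ 373.9 -278.7] [ 6
[... 1224 characters left out ...]
1.2] rect [362.7 284.8] [128.6  78.5] 72.5
scene smgrip 55 med [ 389.1 -277.7  154.1] lo [ 381.4 -289.   137.2] hi [ 395.9 -266.4  165.4] rect [ 388.4 -277.6] [19.2 24.3] 16.2
scene small 439 med [ 387.6 -279.9   49.3] lo [ 351.3 -331.4   22. ] hi [ 398.5 -234.2  159.1] rect [ 373.7 -280.3] [ 73.4 108.6] 11.9
scene smwall 135 med [ 386.7 -282.1   56.7] lo [ 363.5 -327.6   45.9] hi [ 398.1 -234.2   93.9] rect [ 375.5 -281.3] [ 47.3 101.6] 7.0
scene lever 52 med [509.  257.3 128.5] lo [482.6 249.6 120.6] hi [530.  270.8 135.4] rect [507.1 260.1] [20.5 52.9] 83.4
scene bottle 561 med [ 608.6 -274.5   96.4] lo [ 585.6 -302.    35.1] hi [ 621.7 -242.5  146.4] rect [ 601.  -271.4] [66.8 49.3] 85.0
```

```bash
cat >> h.py <<'E'
from scipy.spatial.transform import Rotation as Rn
def st():
    s=env.state(); R=Rn.from_euler("xyz",s["tcp_rot"]); return s,np.array(s["eef_pos"]),R
def plan(wps,start=None):
    """wps: (x,y,z of TCP, yaw deg, max mm per row); tool down. prints compact rows [wx,wy,wz,x,y,z]"""
    s,p,R=st() if start is None else (None,np.array(start[:3],float),Rn.from_euler("xyz",[180,0,start[3]],degrees=True))
    for w in wps:
        q=np.array(w[:3],float);Rt=Rn.from_euler("xyz",[180,0,w[3]],degrees=True)
        rv=(R.inv()*Rt).as_rotvec(degrees=True); d=q-p
        n=int(max(np.ceil(np.linalg.norm(d)/w[4]),np.ceil(np.linalg.norm(rv)/10),1))
        if n==1: n_=1
        print("wp",w,"n",n)
        for i in range(n):
            t=R.inv().apply(d/n); print("  ",np.round(np.r_[rv/n,t],1).tolist())
            R=R*Rn.from_rotvec(rv/n,degrees=True); p=p+d/n
E
python3 - <<'E'
from h import *
s,p,R=st(); print(p,s["tcp_rot"],R.as_matrix().round(3))
plan([(430,-330,400,8.5,55),(470,0,400,2,55)])
E
```

```text
[ 240.97693991 -576.68332871  292.26259992] [3.14147616e+00 4.36940419e-05 3.95805001e-01] [[ 0.923  0.386  0.   ]
 [ 0.386 -0.923 -0.   ]
 [-0.     0.    -1.   ]]
wp (430, -330, 400, 8.5, 55) n 6
   [0.0, 0.0, 2.4, 44.9, -25.8, -18.0]
   [0.0, 0.0, 2.4, 43.8, -27.6, -18.0]
   [0.0, 0.0, 2.4, 42.6, -29.4, -18.0]
   [0.0, 0.0, 2.4, 41.4, -31.1, -18.0]
   [0.0, 0.0, 2.4, 40.1, -32.8, -18.0]
   [0.0, 0.0, 2.4, 38.7, -34.4, -18.0]
wp (470, 0, 400, 2, 55) n 7
   [-0.0, -0.0, 0.9, 12.6, -45.8, -0.0]
   [-0.0, -0.0, 0.9, 11.9, -46.0, -0.0]
   [-0.0, -0.0, 0.9, 11.1, -46.2, -0.0]
   [-0.0, -0.0, 0.9, 10.4, -46.3, -0.0]
   [-0.0, -0.0, 0.9, 9.6, -46.5, -0.0]
   [-0.0, -0.0, 0.9, 8.9, -46.7, -0.0]
   [-0.0, -0.0, 0.9, 8.1, -46.8, -0.0]
```

Request:
{"api": "jog_arm", "payload": {"motion": [[0,0,2.4,45,-26,-18,60],[0,0,2.4,44,-28,-18,60],[0,0,2.4,43,-29,-18,60],[0,0,2.4,41,-31,-18,60],[0,0,2.4,40,-33,-18,60],[0,0,2.4,39,-34,-18,60],[0,0,0,0,0,0,60],[0,0,0,0,0,0,60]]}}

```text
t: 2.0
eef_pos: [430.6, -330.5, 400.0]
tcp_rot: [3.142, 0.0, 0.145]
ft_force: [-0.3, -0.3, 1.1]
opening: 0.63
grip_force: 0.0
```

```bash
python3 - <<'E'
from h import *
for c in("wrist","top"):
    im=env.read_camera(c); save(im,c+"2"); np.savez(c+"2.npz",**{k:np.array(v) for k,v in im.items()})
a=cv2.imread("pics/wrist2.png");b=cv2.imread("pics/top2.png")
b=cv2.resize(b[120:330,300:520],None,fx=1.9,fy=1.9)
b=cv2.copyMakeBorder(b,0,420-b.shape[0],0,0,cv2.BORDER_CONSTANT)
cv2.imwrite("pics/cmp2.png",cv2.resize(np.hstack([a,b]),None,fx=.8,fy=.8))
s,p,R=st();print(s["t"],p,R.as_euler("xyz",degrees=True))
E
```

```text
2.1 [ 430.20368312 -331.14458845  399.68708315] [-1.79968540e+02  3.89000133e-02  8.22552892e+00]
```

View pics/cmp2.png

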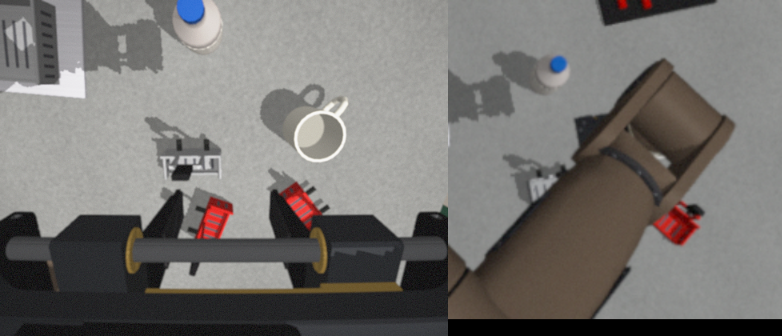

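Wrist view: grey small basket at (192,160) standing alone enough, two red look-alikes between/below the fingers (210,218), (302,200), mug (318,130), bottle (195,20).

```bash
cat >> h.py <<'E'
def grey(im,n,x0,x1,y0,y1,z0,z1,dark=False,red=False):
    W=cloud(im);C=im["color"].astype(int);mx=C.max(-1);sat=mx-C.min(-1)
    m=(W[...,0]>x0)&(W[...,0]<x1)&(W[...,1]>y0)&(W[...,1]<y1)&(W[...,2]>z0)&(W[...,2]<z1)
    m&=(sat>80) if red else (sat<40)
    if dark:m&=mx<70
    P=W[m]
    if len(P)<4: print(n,len(P)); return None
    r=cv2.minAreaRect(P[:,:2].astype(np.float32)); lo,hi=np.percentile(P,[2,98],axis=0)
    print(n,len(P),"med",np.median(P,0),"lo",lo,"hi",hi,"rect",np.array(r[0]),np.array(r[1]),round(r[2],1)); return P
E
python3 - <<'E'
from h import *
np.set_printoptions(precision=1,suppress=True)
im=dict(np.load("wrist2.npz"))
grey(im,"grip",340,430,-340,-220,135,180); grey(im,"wall",340,430,-340,-220,40,110)
grey(im,"griptop",340,430,-340,-220,158,166)
grey(im,"red",200,480,-400,-220,5,250,red=True)
grey(im,"red2",200,480,-540,-400,5,250,red=True)
plan([(470,0,400,2,55)])
E
```

```text
grip 371 med [ 388.7 -275.2  160.4] lo [ 380.5 -286.5  135.7] hi [ 391.7 -263.4  163.4] rect [ 385.7 -274.8] [10.6 23.6] 10.9
wall 781 med [ 384.1 -275.6   54. ] lo [ 346.1 -329.9   40.9] hi [ 394.4 -226.2  108.7] rect [ 364.6 -277.7] [ 49.4 103.5] 8.0
griptop 212 med [ 386.6 -274.6  162. ] lo [ 379.6 -286.   158.6] hi [ 391.5 -263.5  163.5] rect [ 385.5 -274.8] [10.4 23.4] 10.0
red 748 med [ 273.8 -330.5   33.1] lo [ 217.  -360.8    5.1] hi [ 294.  -305.4  100.9] rect [ 247.7 -330.9] [49.8 88.7] 77.7
red2 438 med [ 333.  -477.4   34. ] lo [ 273.2 -527.5    5.1] hi [ 348.9 -457.8   93.4] rect [ 303.7 -503. ] [98.8 40.3] 47.3
wp (470, 0, 400, 2, 55) n 7
   [-0.0, 0.0, 0.9, 12.4, -46.0, -0.0]
   [-0.0, 0.0, 0.9, 11.7, -46.2, -0.0]
   [-0.0, 0.0, 0.9, 11.0, -46.4, -0.0]
   [-0.0, 0.0, 0.9, 10.2, -46.5, -0.0]
   [-0.0, 0.0, 0.9, 9.5, -46.7, -0.0]
   [-0.0, 0.0, 0.9, 8.8, -46.8, -0.0]
   [-0.0, 0.0, 0.9, 8.1, -47.0, -0.0]
```

Request:
{"api": "jog_arm", "payload": {"motion": [[0,0,0.9,12,-46,0,60],[0,0,0.9,12,-46,0,60],[0,0,0.9,11,-46,0,60],[0,0,0.9,10,-47,0,60],[0,0,0.9,9,-47,0,60],[0,0,0.9,9,-47,0,60],[0,0,0.9,8,-47,0,60],[0,0,0,0,0,0,60],[0,0,0,0,0,0,60]]}}

```text
t: 3.22
eef_pos: [469.9, 0.2, 399.9]
tcp_rot: [3.141, 0.001, 0.034]
ft_force: [-0.3, -0.9, -0.6]
opening: 0.632
grip_force: 0.0
```

```bash
python3 - <<'E'
from h import *
np.set_printoptions(precision=1,suppress=True)
im=env.read_camera("wrist"); save(im,"wrist3"); np.savez("wrist3.npz",**{k:np.array(v) for k,v in im.items()})
grey(im,"post",598,640,-60,120,155,170)
grey(im,"posttop",590,640,-60,120,160,166)
grey(im,"hook",480,606,15,50,158,169)
grey(im,"tip",480,606,10,55,172,182)
grey(im,"lgrip",560,606,0,60,205,230)
grey(im,"lwall",440,606,-80,140,70,110)
grey(im,"lever",440,580,180,300,100,140,True)
W=cloud(im)
for x in range(500,620,4):
    m=(abs(W[...,0]-x)<2)&(abs(W[...,1]-33)<7)&(W[...,2]>150)
    if m.any(): print(x,m.sum(),np.percentile(W[m][:,2],[10,50,90]))
s,p,R=st();print(s["t"],p,R.as_euler("xyz",degrees=True))
E
```

```text
post 2811 med [613.6  36.  163.2] lo [600.7 -20.7 157.5] hi [623.4  93.  165.9] rect [610.4  36.2] [ 25.3 119.7] 2.7
posttop 2655 med [614.   36.8 163.3] lo [600.7 -20.8 161.1] hi [623.5  93.1 165.6] rect [610.4  36.2] [ 25.3 119.7] 2.7
hook 1176 med [557.4  33.7 165.2] lo [523.1  24.8 161.2] hi [604.9  42.2 167. ] rect [560.5  30.8] [91.1 23.3] 2.5
tip 308 med [579.2  28.5 175.7] lo [515.6  12.  172.3] hi [588.3  54.5 180. ] rect [551.5  31.4] [72.4 43.3] 3.3
lgrip 484 med [584.1  34.5 218.8] lo [579.4  23.6 209.1] hi [589.5  45.9 220.7] rect [584.7  35.1] [10.3 23.5] 2.9
lwall 1924 med [548.   81.9  92.8] lo [471.3 -43.9  71.5] hi [605.3 107.9 107.6] rect [538.   32.8] [138.9 152.4] 2.4
lever 1150 med [509.5 258.4 128.5] lo [481.9 247.3 117.9] hi [568.9 272.6 131.6] rect [526.5 259. ] [20.5 92.6] 79.6
500 1128 [411.1 418.4 424.3]
504 1202 [407.6 416.8 423.4]
516 43 [176.2 177.  177.8]
520 66 [175.9 177.2 177.9]
524 76 [164.3 165.5 176.3]
528 56 [164.1 165.1 166. ]
532 56 [164.  165.1 166. ]
536 64 [164.3 165.3 166.3]
540 62 [164.3 165.3 166.1]
544 56 [164.1 165.2 166.1]
548 70 [165.2 169.7 170.9]
552 64 [164.2 165.5 170.7]
556 65 [164.3 165.2 165.9]
560 70 [163.7 165.  165.9]
564 63 [164.2 165.2 166. ]
568 70 [163.8 165.1 165.7]
572 77 [164.2 169.4 171.2]
576 60 [164.4 165.5 170.5]
580 202 [165.1 201.9 218.9]
584 110 [218.3 219.1 220.1]
588 95 [218. 219. 220.]
596 3 [166.1 166.6 166.9]
600 67 [163.9 165.2 166. ]
604 68 [164.  165.4 166.4]
608 80 [159.8 165.1 166.1]
612 75 [163.3 165.  166.1]
616 70 [162.4 163.4 164.7]
3.275 [469.9  -0.1 400. ] [180.    0.    1.9]
```

View pics/wrist3.png

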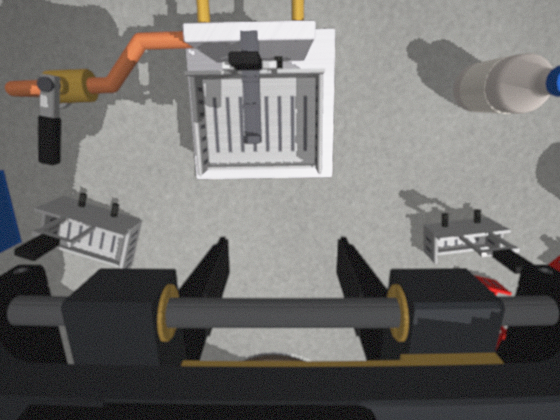

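Wrist view: station with large basket (260,110), hook with ridges and tip ends at (253,140), lever (48,125) about parallel to the hook, medium at left (95,230), small right (470,235). Station origin ≈ (607,36.2), yaw 2.6°; ridges and tip fit the given sizes.

```bash
python3 - <<'E'
from h import *
np.set_printoptions(precision=1,suppress=True)
im=dict(np.load("wrist3.npz"))
grey(im,"mtop",340,450,220,330,160,178); grey(im,"mwall",280,450,200,380,40,100)
P=grey(im,"sleeve",470,545,235,285,110,140,True)
if P is not None:
    v=cv2.fitLine(P[P[:,2]>124][:,:2].astype(np.float32),cv2.DIST_HUBER,0,.01,.01).ravel(); print(v,np.degrees(np.arctan2(v[1],v[0])))
plan([(440,230,330,-16,55),(388.5,279.5,325,-16.3,55),(388.5,279.5,208,-16.3,30)])
E
```

```text
mtop 293 med [389.9 276.8 168.5] lo [382.2 266.8 160.5] hi [395.2 289.7 170.9] rect [388.5 278.5] [25.  10.2] 73.1
mwall 1401 med [386.5 273.8  56.3] lo [321.3 220.   40.7] hi [406.4 344.   97. ] rect [359.9 288.1] [130.   66.7] 73.4
sleeve 1062 med [507.3 259.1 128.4] lo [481.8 250.6 117.7] hi [531.  272.8 130.4] rect [506.9 262.6] [20.5 52.7] 79.6
[  1.   -0.2 507.1 260.8] -9.475223
wp (440, 230, 330, -16, 55) n 5
   [0.0, 0.0, 3.6, -4.4, -46.2, 14.0]
   [0.0, 0.0, 3.6, -7.3, -45.8, 14.0]
   [0.0, 0.0, 3.6, -10.2, -45.3, 14.0]
   [0.0, 0.0, 3.6, -13.0, -44.6, 14.0]
   [0.0, 0.0, 3.6, -15.7, -43.7, 14.0]
wp (388.5, 279.5, 325, -16.3, 55) n 2
   [-0.0, -0.0, 0.2, -31.6, -16.7, 2.5]
   [-0.0, -0.0, 0.2, -31.6, -16.6, 2.5]
wp (388.5, 279.5, 208, -16.3, 30) n 4
   [0.0, -0.0, -0.0, -0.0, -0.0, 29.3]
   [0.0, -0.0, -0.0, -0.0, -0.0, 29.3]
   [0.0, -0.0, -0.0, -0.0, -0.0, 29.3]
   [0.0, -0.0, -0.0, -0.0, -0.0, 29.3]
```

Request:
{"api": "jog_arm", "payload": {"motion": [[0,0,3.6,-4.5,-46,14,60],[0,0,3.6,-7.5,-46,14,60],[0,0,3.6,-10,-45,14,60],[0,0,3.6,-13,-44.5,14,60],[0,0,3.6,-15.5,-44,14,60],[0,0,0.3,-32,-16,2.5,60],[0,0,0.3,-32,-16,2.5,60],[0,0,0,0,0,0,60],[0,0,0,0,0,0,60]]}}

```text
t: 4.4
eef_pos: [388.3, 278.8, 325.2]
tcp_rot: [3.142, -0.0, -0.291]
ft_force: [-0.1, -0.2, -0.5]
opening: 0.626
grip_force: 0.0
```

```bash
python3 - <<'E'
from h import *
np.set_printoptions(precision=1,suppress=True)
im=env.read_camera("wrist"); save(im,"wrist4")
grey(im,"mtop",340,430,240,310,158,180)
s,p,R=st();print(s["t"],p,R.as_euler("xyz",degrees=True),s["opening"])
plan([(388.3,278.7,208,-16.6,30)])
E
```

```text
mtop 456 med [389.7 279.2 169.6] lo [382.4 268.2 159.9] hi [395.2 290.4 171.4] rect [388.4 279.5] [23.7  9.8] 74.1
4.45 [388.4 278.8 325.3] [-180.    -0.   -16.7] 0.630098459118921
wp (388.3, 278.7, 208, -16.6, 30) n 4
   [-0.0, -0.0, -0.0, -0.0, 0.0, 29.3]
   [-0.0, -0.0, -0.0, -0.0, 0.0, 29.3]
   [-0.0, -0.0, -0.0, -0.0, 0.0, 29.3]
   [-0.0, -0.0, -0.0, -0.0, 0.0, 29.3]
```

Descend and close.

Request:
{"api": "jog_arm", "payload": {"motion": [[0,0,0.4,0,-0.3,30,60],[0,0,0,0,-0.3,30,60],[0,0,0,0,0,30,60],[0,0,0,0,0,27,60],[0,0,0,0,0,0,10],[0,0,0,0,0,0,10],[0,0,0,0,0,0,10],[0,0,0,0,0,0,10],[0,0,0,0,0,0,10],[0,0,0,0,0,0,10]]}}

```text
t: 5.7
eef_pos: [387.8, 280.3, 208.7]
tcp_rot: [-3.141, -0.001, -0.297]
ft_force: [-0.5, -2.7, 6.5]
opening: 0.25
grip_force: 30.0
```

```bash
python3 - <<'E'
from h import *
plan([(388,280,300,-17,30),(405,150,300,-6,35),(440,28.6,300,2.6,35)])
E
```

```text
wp (388, 280, 300, -17, 30) n 4
   [-0.0, -0.0, -0.0, 0.1, 0.0, -22.8]
   [-0.0, -0.0, -0.0, 0.1, 0.0, -22.8]
   [-0.0, -0.0, -0.0, 0.1, 0.0, -22.8]
   [-0.0, -0.0, -0.0, 0.1, 0.0, -22.8]
wp (405, 150, 300, -6, 35) n 4
   [0.0, 0.0, -2.8, 13.6, 29.8, 0.0]
   [0.0, 0.0, -2.8, 12.1, 30.5, 0.0]
   [0.0, 0.0, -2.8, 10.6, 31.0, 0.0]
   [0.0, 0.0, -2.8, 9.1, 31.5, 0.0]
wp (440, 28.6, 300, 2.6, 35) n 4
   [0.0, 0.0, -2.2, 11.9, 29.3, 0.0]
   [0.0, 0.0, -2.2, 10.8, 29.7, 0.0]
   [0.0, 0.0, -2.2, 9.6, 30.1, 0.0]
   [0.0, 0.0, -2.2, 8.5, 30.4, 0.0]
```

Request:
{"api": "jog_arm", "payload": {"motion": [[0,0,0,0,0,-15,10],[0,0,0,0,0,-25,10],[0,0,0,0,0,-26,10],[0,0,0,0,0,-25,10],[0,0,-2.8,13.5,30,0,10],[0,0,-2.8,12,30.5,0,10],[0,0,-2.8,10.5,31,0,10],[0,0,-2.8,9,31.5,0,10],[0,0,-2.2,12,29.5,0,10]]}}

```text
t: 6.82
eef_pos: [412.9, 118.6, 299.1]
tcp_rot: [3.142, 0.0, -0.062]
ft_force: [0.9, 1.3, -2.0]
opening: 0.255
grip_force: 30.0
```

Request:
{"api": "jog_arm", "payload": {"motion": [[0,0,-2.2,11,29.5,0,10],[0,0,-2.2,9.5,30,0,10],[0,0,-2.2,8.5,30.5,0,10],[0,0,0,0,0,0,10],[0,0,0,0,0,0,10],[0,0,0,0,0,0,10]]}}

```text
t: 7.58
eef_pos: [439.7, 29.5, 299.2]
tcp_rot: [-3.142, 0.0, 0.053]
ft_force: [-0.2, 0.2, -2.3]
opening: 0.248
grip_force: 30.0
```

```bash
python3 - <<'E'
from h import *
np.set_printoptions(precision=1,suppress=True)
im=env.read_camera("wrist"); save(im,"wrist5")
s,p,R=st();print(s["t"],p,R.as_euler("xyz",degrees=True),s["opening"],s["grip_force"])
x,y,z=p
grey(im,"grip",x-30,x+30,y-30,y+30,z-61-15,z-61+35)
grey(im,"walls",x-110,x+40,y-80,y+80,z-61-155,z-61-60)
grey(im,"wallback",x-15,x+10,y-80,y+80,z-61-110,z-61-82)
grey(im,"lgrip",560,606,0,60,205,230)
grey(im,"posttop",590,640,-60,120,160,168)
E
```

```text
7.625 [439.7  29.5 299.2] [180.   0.   3.] 0.24964233540184466 29.999688863754272
grip 4139 med [445.4  30.6 253.6] lo [438.8  12.5 225.2] hi [452.4  49.7 271.6] rect [440.8  30.5] [22.9 42. ] 3.5
walls 9428 med [438.   30.  112.8] lo [372.9 -32.6  93.3] hi [463.5  92.3 158.1] rect [421.5  30. ] [116.2 151.7] 0.1
wallback 1976 med [441.5  28.6 143.2] lo [426.9 -31.9 128.9] hi [445.6  91.5 156.1] rect [432.1  30. ] [ 21.5 127.9] 3.3
lgrip 0
posttop 0
```

View pics/wrist5.png

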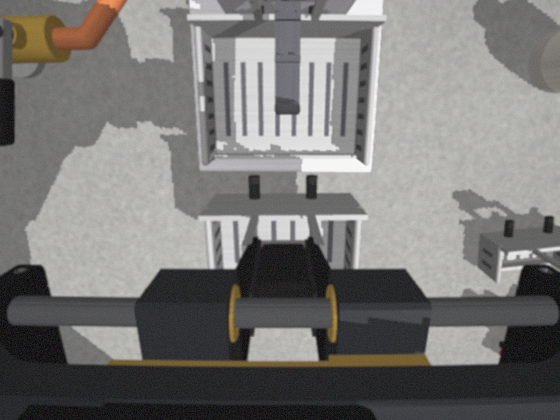

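Wrist view: medium held upright, feet (254,187)/(312,187) facing the large basket, hook (287,60–110). Check the hook line, then go in.

```bash
python3 - <<'E'
from h import *
np.set_printoptions(precision=2,suppress=True)
im=env.read_camera("wrist"); W=cloud(im)
for x in (518,530,545,560,570):
    m=(abs(W[...,0]-x)<3)&(abs(W[...,1]-33)<25)&(W[...,2]>159)&(W[...,2]<185)
    if m.sum()>5: P=W[m]; print(x,m.sum(),P[:,1].min(),P[:,1].max(),np.mean([P[:,1].min(),P[:,1].max()]),np.median(P[:,2]))
plan([(450,28.8,286,2.7,20),(561,34,286,2.6,25)])
E
```

```text
518 245 24.21996152881353 39.43434972881032 31.827155628811923 177.0076101590533
530 246 24.390045836667305 40.21893764994096 32.30449174330413 165.1710614350302
545 282 25.31384188978448 40.85663537537308 33.08523863257878 165.61222404044287
560 268 25.76902420463535 41.63211063928287 33.70056742195911 165.1867874524272
570 333 26.41560078114037 42.58842629096496 34.502013536052665 166.23980678305963
wp (450, 28.8, 286, 2.7, 20) n 1
   [0.0, -0.0, 0.3, 10.2, 1.2, 13.2]
wp (561, 34, 286, 2.6, 25) n 5
   [-0.0, -0.0, 0.0, 22.2, 0.0, 0.0]
   [-0.0, -0.0, 0.0, 22.2, -0.0, -0.0]
   [-0.0, -0.0, 0.0, 22.2, -0.0, -0.0]
   [-0.0, -0.0, 0.0, 22.2, -0.0, -0.0]
   [-0.0, -0.0, 0.0, 22.2, -0.0, -0.0]
```

Request:
{"api": "jog_arm", "payload": {"motion": [[0,0,0.3,10,1.2,13,10],[0,0,0,22,0,0,10],[0,0,0,22,0,0,10],[0,0,0,22,0,0,10],[0,0,0,22,0,0,10],[0,0,0,22,0,0,10],[0,0,0,0,0,0,10],[0,0,0,0,0,0,10]]}}

```text
t: 8.68
eef_pos: [559.4, 33.4, 285.5]
tcp_rot: [3.142, 0.001, 0.047]
ft_force: [0.6, -0.3, -1.9]
opening: 0.251
grip_force: 30.0
```

```bash
python3 - <<'E'
from h import *
s,p,R=st();print(s["t"],p,R.as_euler("xyz",degrees=True),s["ft_force"],s["grip_force"])
plan([(560.5,34,259,2.7,10)])
E
```

```text
8.675 [559.39824155  33.39775948 285.48134768] [1.79997719e+02 5.70233943e-02 2.68367457e+00] [ 0.55415946 -0.32318987 -1.90679808] 29.99956101179123
wp (560.5, 34, 259, 2.7, 10) n 3
   [0.0, 0.0, -0.0, 0.4, -0.2, 8.8]
   [0.0, 0.0, -0.0, 0.4, -0.2, 8.8]
   [0.0, 0.0, -0.0, 0.4, -0.2, 8.8]
```

Request:
{"api": "jog_arm", "payload": {"motion": [[0,0,0,0.5,-0.3,9,10],[0,0,0,0.5,-0.3,9,10],[0,0,0,0,0,6,10],[0,0,0,0,0,0,10]]}}

```text
t: 9.18
eef_pos: [560.7, 34.0, 261.6]
tcp_rot: [-3.142, 0.001, 0.047]
ft_force: [0.2, 0.2, -2.4]
opening: 0.249
grip_force: 30.0
```

Request:
{"api": "jog_arm", "payload": {"motion": [[0,0,0,0,0,2,10],[0,0,0,0,0,1.5,10],[0,0,0,0,0,0,10]]}}

```text
t: 9.55
eef_pos: [560.9, 34.0, 258.7]
tcp_rot: [3.141, -0.0, 0.047]
ft_force: [-0.2, -0.5, -2.7]
opening: 0.25
grip_force: 30.0
```

Request:
{"api": "jog_arm", "payload": {"motion": [[0,0,0,0,0,1,10],[0,0,0,0,0,0.5,10],[0,0,0,0,0,0,10]]}}

```text
t: 9.93
eef_pos: [560.9, 34.0, 257.6]
tcp_rot: [3.141, -0.0, 0.047]
ft_force: [-1.2, 0.3, 2.6]
opening: 0.254
grip_force: 30.0
```

Contact with the hook; release gently and look.

Request:
{"api": "jog_arm", "payload": {"motion": [[0,0,0,0,0,0,32],[0,0,0,0,0,0,40],[0,0,0,0,0,0,45],[0,0,0,0,0,0,45],[0,0,0,0,0,-10,45],[0,0,0,0,0,-25,45],[0,0,0,0,0,-30,45],[0,0,0,-30,0,-30,45],[0,0,0,-45,0,-25,45],[0,0,0,-45,0,0,60]]}}

```text
t: 11.18
eef_pos: [440.0, 28.3, 379.3]
tcp_rot: [3.141, -0.004, 0.047]
ft_force: [-0.3, 0.2, -0.6]
opening: 0.53
grip_force: 0.0
```

```bash
cat > chk.py <<'E'
from h import *
np.set_printoptions(precision=1,suppress=True)
im=env.read_camera("wrist"); s,p,R=st();print(s["t"],p,R.as_euler("xyz",degrees=True),s["opening"])
O=np.array([607,36.2,0]);Rs=Rn.from_euler("z",2.7,degrees=True)
W=cloud(im); L=Rs.inv().apply((W-O).reshape(-1,3)).reshape(W.shape)
C=im["color"].astype(int)
def rep(n,x0,x1,y0,y1,z0,z1):
    m=(L[...,0]>x0)&(L[...,0]<x1)&(L[...,1]>y0)&(L[...,1]<y1)&(L[...,2]>z0)&(L[...,2]<z1)&(C.max(-1)-C.min(-1)<40)
    P=L[m]
    if len(P)<5: print(n,len(P));return
    r=cv2.minAreaRect(P[:,:2].astype(np.float32)); print(n,len(P),"med",np.median(P,0),"lo",np.percentile(P,2,axis=0),"hi",np.percentile(P,98,axis=0),"rect",np.array(r[0]),np.array(r[1]),round(r[2],1))
rep("large top",-34,-10,-20,20,212,226)
rep("med top",-58,-34,-20,20,212,226)
rep("small top",-85,-58,-20,20,212,226)
rep("med side",-140,-50,50,70,80,110); rep("med side-",-140,-50,-70,-50,80,110)
rep("med wall",-60,-30,-63,63,60,120)
E
python3 chk.py; python3 -c "
from h import *
im=env.read_camera('wrist');save(im,'wrist6')"
```

```text
11.225 [435.3  28.6 378.6] [180.   -0.    2.7] 0.5681305655036573
large top 614 med [-22.9  -0.2 218.7] lo [-27.1 -11.4 213. ] hi [-17.3  11.4 220.5] rect [-22.1   0.1] [24.2 10.4] 89.2
med top 559 med [-46.9   1.2 218.9] lo [-51.4 -10.7 212.9] hi [-41.6  12.4 220.4] rect [-46.5   0.8] [23.3 10.1] 89.9
small top 0
med side 502 med [-87.8  61.1  96.2] lo [-126.6   59.    81.2] hi [-51.8  69.8  98.3] rect [-89.7  64.3] [11.4 78.5] 89.9
med side- 485 med [-87.8 -59.5  96.4] lo [-126.5  -63.2   81.4] hi [-52.  -57.5  98.5] rect [-89.  -60.5] [ 6.4 77.9] 89.9
med wall 1109 med [-48.4  -9.9 101.5] lo [-58.3 -61.3  61.2] hi [-44.3  61.6 116.7] rect [-48.7   0.1] [ 22.3 125.6] 0.1
```

View pics/wrist6.png

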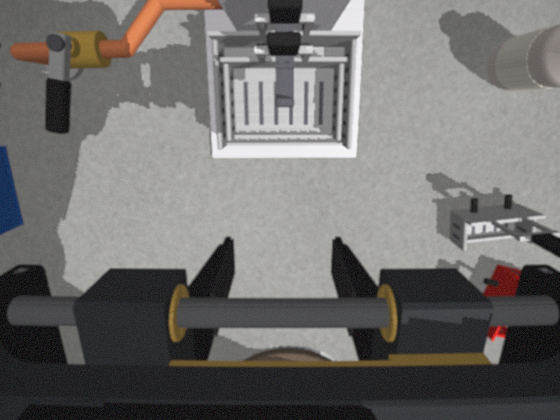

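Medium hangs in the middle notch (x −46.5, y +0.8, top 219, square), nested in the large at (285,90). Now the small basket (500,220).

```bash
python3 - <<'E'
from h import *
plan([(420,-120,340,5,45),(385.8,-275,300,9,55)])
E
```

```text
wp (420, -120, 340, 5, 45) n 4
   [0.0, -0.0, -0.6, -6.2, 36.9, 9.7]
   [0.0, -0.0, -0.6, -6.5, 36.8, 9.7]
   [0.0, -0.0, -0.6, -6.9, 36.7, 9.7]
   [0.0, -0.0, -0.6, -7.3, 36.7, 9.7]
wp (385.8, -275, 300, 9, 55) n 3
   [0.0, 0.0, -1.3, -15.9, 50.5, 13.3]
   [0.0, 0.0, -1.3, -17.0, 50.1, 13.3]
   [0.0, 0.0, -1.3, -18.2, 49.7, 13.3]
```

Request:
{"api": "jog_arm", "payload": {"motion": [[0,0,-0.6,-6,37,9.5,60],[0,0,-0.6,-6.5,37,9.5,60],[0,0,-0.6,-7,37,10,60],[0,0,-0.6,-7.5,36.5,10,60],[0,0,-1.3,-16,50.5,13,60],[0,0,-1.3,-17,50,13,60],[0,0,-1.3,-18,49.5,13,60],[0,0,0,0,0,0,60],[0,0,0,0,0,0,60]]}}

```text
t: 12.4
eef_pos: [389.4, -275.3, 299.4]
tcp_rot: [-3.142, -0.0, 0.156]
ft_force: [0.3, 0.6, -0.4]
opening: 0.631
grip_force: 0.0
```

```bash
python3 - <<'E'
from h import *
np.set_printoptions(precision=1,suppress=True)
im=env.read_camera("wrist")
grey(im,"top",350,420,-310,-240,150,170);grey(im,"wall",380,400,-340,-220,35,100)
s,p,R=st();print(s["t"],p,R.as_euler("xyz",degrees=True),s["opening"])
plan([(386,-274.8,200,9,30)])
E
```

```text
top 546 med [ 387.3 -274.2  161.7] lo [ 380.4 -285.7  151.2] hi [ 391.4 -263.   163.3] rect [ 385.7 -274.4] [10.1 23.9] 8.4
wall 889 med [ 386.6 -279.7   56.7] lo [ 380.4 -324.4   38.1] hi [ 394.6 -232.2   96.1] rect [ 387.7 -275.9] [ 15.3 101.8] 0.1
12.45 [ 389.6 -274.8  299.6] [180.  -0.   9.] 0.6350253330215913
wp (386, -274.8, 200, 9, 30) n 4
   [0.0, -0.0, -0.0, -0.9, -0.1, 24.9]
   [0.0, -0.0, -0.0, -0.9, -0.1, 24.9]
   [0.0, -0.0, -0.0, -0.9, -0.1, 24.9]
   [0.0, -0.0, -0.0, -0.9, -0.1, 24.9]
```

Request:
{"api": "jog_arm", "payload": {"motion": [[0,0,0,-2,0,25,60],[0,0,0,-2,0,25,60],[0,0,0.3,0,0,25,60],[0,0,0,0,0,15,60],[0,0,0,0,0,0,60],[0,0,0,0,0,0,60]]}}

```text
t: 13.2
eef_pos: [385.8, -275.6, 210.1]
tcp_rot: [3.141, -0.001, 0.152]
ft_force: [-0.1, -0.1, 0.7]
opening: 0.629
grip_force: 0.0
```

Request:
{"api": "jog_arm", "payload": {"motion": [[0,0,0,0,-1,9,60],[0,0,0,0,0,0,10],[0,0,0,0,0,0,10],[0,0,0,0,0,0,10],[0,0,0,0,0,0,10],[0,0,0,0,0,0,10],[0,0,0,0,0,0,10]]}}

```text
t: 14.08
eef_pos: [385.1, -275.0, 200.3]
tcp_rot: [3.141, -0.0, 0.151]
ft_force: [-0.1, -1.0, 0.0]
opening: 0.254
grip_force: 30.0
```

```bash
python3 - <<'E'
from h import *
s,p,R=st();print(s["t"],p,R.as_euler("xyz",degrees=True),s["opening"],s["grip_force"])
plan([(386,-274.8,300,9,25),(405,-130,300,6,35),(440,28.3,290,2.7,35)])
E
```

```text
14.075 [ 385.12391832 -275.0111904   200.26913614] [ 1.79988172e+02 -4.15415132e-03  8.67553519e+00] 0.2539520327960133 29.997919499874115
wp (386, -274.8, 300, 9, 25) n 4
   [0.0, -0.0, -0.1, 0.2, -0.0, -24.9]
   [0.0, -0.0, -0.1, 0.2, -0.0, -24.9]
   [0.0, -0.0, -0.1, 0.2, -0.0, -24.9]
   [0.0, -0.0, -0.1, 0.2, -0.0, -24.9]
wp (405, -130, 300, 6, 35) n 5
   [0.0, -0.0, 0.6, 8.3, -28.0, -0.0]
   [0.0, -0.0, 0.6, 8.0, -28.1, -0.0]
   [0.0, -0.0, 0.6, 7.7, -28.2, -0.0]
   [0.0, -0.0, 0.6, 7.4, -28.3, -0.0]
   [0.0, -0.0, 0.6, 7.1, -28.3, -0.0]
wp (440, 28.3, 290, 2.7, 35) n 5
   [-0.0, -0.0, 0.7, 10.3, -30.8, 2.0]
   [-0.0, -0.0, 0.7, 9.9, -30.9, 2.0]
   [-0.0, -0.0, 0.7, 9.6, -31.0, 2.0]
   [-0.0, -0.0, 0.7, 9.2, -31.1, 2.0]
   [-0.0, -0.0, 0.7, 8.8, -31.2, 2.0]
```

Request:
{"api": "jog_arm", "payload": {"motion": [[0,0,0,0,0,-15,10],[0,0,0,0,0,-25,10],[0,0,0,0,0,-30,10],[0,0,0,0,0,-30,10],[0,0,0.6,8.5,-28,0,10],[0,0,0.6,8,-28,0,10],[0,0,0.6,8,-28,0,10],[0,0,0.6,7.5,-28,0,10],[0,0,0.6,7,-28.5,0,10]]}}

```text
t: 15.2
eef_pos: [405.4, -129.6, 300.1]
tcp_rot: [-3.141, 0.0, 0.099]
ft_force: [0.8, 0.4, -2.6]
opening: 0.249
grip_force: 30.0
```

Request:
{"api": "jog_arm", "payload": {"motion": [[0,0,0.6,10.5,-31,2,10],[0,0,0.6,10,-31,2,10],[0,0,0.6,9.5,-31,2,10],[0,0,0.6,9,-31,2,10],[0,0,0.6,9,-31,2,10],[0,0,0,0,0,0,10],[0,0,0,0,0,0,10],[0,0,0,0,0,0,10]]}}

```text
t: 16.2
eef_pos: [441.1, 27.1, 290.2]
tcp_rot: [3.141, 0.0, 0.046]
ft_force: [-0.2, -0.2, -2.1]
opening: 0.248
grip_force: 30.0
```

```bash
python3 - <<'E'
from h import *
np.set_printoptions(precision=1,suppress=True)
im=env.read_camera("wrist"); save(im,"wrist7")
s,p,R=st();print(s["t"],p,R.as_euler("xyz",degrees=True),s["opening"],s["ft_force"])
x,y,z=p
grey(im,"wallback",x-15,x+10,y-80,y+80,z-61-110,z-61-82)
grey(im,"feet",x+8,x+30,y-80,y+80,z-61-150,z-61-82)
plan([(450,28.7,287,2.7,20),(537,32.9,287,2.7,22)])
E
```

```text
16.25 [441.2  27.1 290.3] [180.   -0.    2.6] 0.25000176945907004 [-0.4 -0.4 -2.1]
wallback 1595 med [442.8  26.2 133.7] lo [427.7 -22.5 120. ] hi [445.7  77.5 147.1] rect [436.4  27.4] [ 20.4 104.1] 0.0
feet 475 med [458.3  49.5 110.9] lo [449.7  -0.5  86.3] hi [470.2 103.7 113.3] rect [458.5  52.3] [107.1  19. ] 86.3
wp (450, 28.7, 287, 2.7, 20) n 1
   [0.0, -0.0, -0.1, 8.9, -1.2, 3.3]
wp (537, 32.9, 287, 2.7, 22) n 4
   [0.0, -0.0, -0.0, 21.8, -0.0, -0.0]
   [0.0, -0.0, -0.0, 21.8, -0.0, -0.0]
   [0.0, -0.0, -0.0, 21.8, -0.0, -0.0]
   [0.0, -0.0, -0.0, 21.8, -0.0, -0.0]
```

Request:
{"api": "jog_arm", "payload": {"motion": [[0,0,0,9,-1.2,3,10],[0,0,0,22,0,0,10],[0,0,0,22,0,0,10],[0,0,0,22,0,0,10],[0,0,0,21,0,0,10],[0,0,0,0,0,0,10],[0,0,0,0,0,0,10]]}}

```text
t: 17.12
eef_pos: [536.6, 33.3, 286.9]
tcp_rot: [3.142, 0.001, 0.047]
ft_force: [-0.4, -0.2, -2.8]
opening: 0.249
grip_force: 30.0
```

Request:
{"api": "jog_arm", "payload": {"motion": [[0,0,0,0,0,9,10],[0,0,0,0,0,9,10],[0,0,0,0,0,8,10],[0,0,0,0,0,2,10],[0,0,0,0,0,0,10],[0,0,0,0,0,0,10]]}}

```text
t: 17.88
eef_pos: [537.2, 33.4, 259.4]
tcp_rot: [3.141, -0.0, 0.047]
ft_force: [0.7, 0.7, -2.5]
opening: 0.249
grip_force: 30.0
```

Request:
{"api": "jog_arm", "payload": {"motion": [[0,0,0,0,0,1,10],[0,0,0,0,0,0.7,10],[0,0,0,0,0,0,10]]}}

```text
t: 18.25
eef_pos: [537.1, 33.4, 257.5]
tcp_rot: [3.142, 0.0, 0.047]
ft_force: [-0.2, -0.4, -2.5]
opening: 0.254
grip_force: 30.0
```

Request:
{"api": "jog_arm", "payload": {"motion": [[0,0,0,0,0,0.7,10],[0,0,0,0,0,0.3,10],[0,0,0,0,0,0,10]]}}

```text
t: 18.62
eef_pos: [537.1, 33.5, 257.2]
tcp_rot: [3.141, -0.001, 0.047]
ft_force: [-1.9, -0.6, 5.2]
opening: 0.248
grip_force: 30.0
```

Contact; release and back out.

Request:
{"api": "jog_arm", "payload": {"motion": [[0,0,0,0,0,0,32],[0,0,0,0,0,0,40],[0,0,0,0,0,0,45],[0,0,0,0,0,0,45],[0,0,0,0,0,-10,45],[0,0,0,0,0,-25,45],[0,0,0,0,0,-30,45],[0,0,0,-25,0,-30,45],[0,0,0,-40,0,-25,45],[0,0,0,-30,0,0,45]]}}

```text
t: 19.88
eef_pos: [441.1, 29.0, 378.7]
tcp_rot: [3.141, -0.004, 0.047]
ft_force: [-0.4, 0.6, -0.0]
opening: 0.471
grip_force: 0.0
```

Request:
{"api": "jog_arm", "payload": {"motion": [[0,0,0,0,0,0,45],[0,0,0,0,0,0,45]]}}

```text
t: 20.12
eef_pos: [442.8, 29.0, 377.0]
tcp_rot: [3.141, -0.001, 0.047]
ft_force: [-0.4, -0.0, -1.0]
opening: 0.474
grip_force: 0.0
```

```bash
cat >> chk.py <<'E'
rep("sm side",-110,-74,46,52,80,110); rep("sm side-",-110,-74,-52,-46,80,110)
# lever: sleeve points around valve axis
A=np.array([-30,220]); m=(C.max(-1)<70)&(L[...,2]>123)&(L[...,2]<135)
D=L[...,:2]-A; r=np.hypot(D[...,0],D[...,1]); m&=(r>34)&(r<86)
if m.sum()>10:
    d=D[m].mean(0); v=cv2.fitLine(D[m].astype(np.float32),2,0,.01,.01).ravel()
    v=v[:2]*np.sign(v[:2]@d)
    print("lever open deg",np.degrees(np.arctan2(d[1],-d[0])),"slope",np.degrees(np.arctan2(v[1],-v[0])),d,m.sum(),"world ctr",Rs.apply(np.r_[d+A,0])+O)
    print("axis world",Rs.apply([-30,220,0])+O)
save(im,"chk%d"%int(s["t"]*10))
E
python3 chk.py; ls pics
```

```text
20.175 [442.9  29.  376.7] [180.   -0.    2.7] 0.47430896432820474
large top 621 med [-23.1  -0.3 218.9] lo [-27.2 -11.5 213. ] hi [-17.7  11.3 220.6] rect [-22.4  -0.1] [24.1 10.1] 89.1
med top 576 med [-45.    1.  218.9] lo [-49.6 -10.4 214.5] hi [-39.7  12.2 220.5] rect [-44.6   1.1] [10.5 23.8] 0.9
small top 493 med [-70.9   1.7 218.9] lo [-75.6  -9.7 216.7] hi [-66.   13.1 220.4] rect [-70.8   1.4] [23.8  9.8] 90.0
med side 642 med [-88.9  60.2  96.9] lo [-126.5   50.2   81.2] hi [-52.1  69.6 100.6] rect [-93.5  60. ] [86.9 20. ] 0.0
med side- 533 med [-86.9 -59.3  96.9] lo [-125.6  -63.2   81. ] hi [-51.2 -50.3  99.2] rect [-88.9 -56.8] [77.6 13.6] 0.1
med wall 1295 med [-48.1 -10.1  97. ] lo [-59.  -61.2  65.3] hi [-44.3  61.5 116.4] rect [-48.4   0.1] [ 23.1 125.8] 0.0
sm side 190 med [-92.6  49.   99. ] lo [-109.8   47.6   83.1] hi [-74.5  52.  101.2] rect [-92.2  49.7] [35.6  4.5] 0.0
sm side- 149 med [-91.  -48.2  99.6] lo [-108.9  -50.7   96.9] hi [-74.5 -46.1 101.2] rect [-92.  -48.4] [36.   4.7] 0.2
lever open deg 9.13181781486308 slope 12.707956717333758 [-58.7   9.4] 1062 world ctr [507.5 261.2   0. ]
axis world [566.7 254.5   0. ]
chk201.png
cmp2.png
scene1.png
top1.png
top2.png
wrist2.png
wrist3.png
wrist4.png
wrist5.png
wrist6.png
wrist7.png
```

```bash
python3 - <<'E'
from h import *
plan([(507.5,261,300,-7.5,50),(507.5,261,193,-7.5,30)])
A=np.array([566.7,254.5])
def w(t): a=np.radians(182.7-t); return (*(A+60*np.array([np.cos(a),np.sin(a)])),193,2.7-t,10)
ths=[10,17,24,31,38,44]
plan([w(t) for t in ths[1:]],start=w(10)[:4])
E
```

```text
wp (507.5, 261, 300, -7.5, 50) n 6
   [0.0, -0.0, 1.7, 12.6, -38.1, 12.8]
   [0.0, -0.0, 1.7, 11.4, -38.5, 12.8]
   [0.0, -0.0, 1.7, 10.3, -38.8, 12.8]
   [0.0, -0.0, 1.7, 9.1, -39.1, 12.8]
   [0.0, -0.0, 1.7, 8.0, -39.3, 12.8]
   [0.0, -0.0, 1.7, 6.8, -39.6, 12.8]
wp (507.5, 261, 193, -7.5, 30) n 4
   [-0.0, 0.0, -0.0, 0.0, -0.0, 26.8]
   [-0.0, 0.0, -0.0, 0.0, -0.0, 26.8]
   [-0.0, 0.0, -0.0, 0.0, -0.0, 26.8]
   [-0.0, 0.0, -0.0, 0.0, -0.0, 26.8]
wp (np.float64(508.55905611558785), np.float64(269.31994076336457), 193, -14.3, 10) n 1
   [0.0, -0.0, 7.0, 0.4, -7.3, -0.0]
wp (np.float64(510.7985263448671), np.float64(276.2950738283787), 193, -21.3, 10) n 1
   [0.0, -0.0, 7.0, 0.4, -7.3, -0.0]
wp (np.float64(513.8713587894504), np.float64(282.94529254282696), 193, -28.3, 10) n 1
   [0.0, -0.0, 7.0, 0.4, -7.3, -0.0]
wp (np.float64(517.7317445951904), np.float64(289.17145746301037), 193, -35.3, 10) n 1
   [0.0, -0.0, 7.0, 0.4, -7.3, -0.0]
wp (np.float64(521.6241519897894), np.float64(294.1001000776562), 193, -41.3, 10) n 1
   [0.0, -0.0, 6.0, 0.3, -6.3, -0.0]
```

View pics/chk201.png

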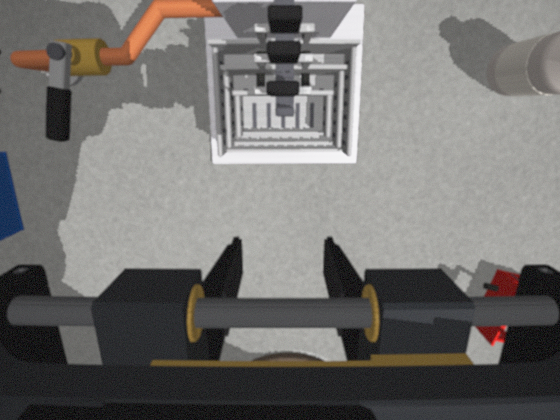

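All three hang nested at (285,90); the lever sleeve is at (58,113), nearly closed. On to the valve.

Request:
{"api": "jog_arm", "payload": {"motion": [[0,0,1.7,12.5,-38,12.8,45],[0,0,1.7,11.5,-38.5,12.8,45],[0,0,1.7,10.5,-39,12.8,45],[0,0,1.7,9,-39,12.8,45],[0,0,1.7,8,-39.5,12.8,45],[0,0,1.7,7,-39.5,12.8,45],[0,0,0,0,0,0,45],[0,0,0,0,0,0,45],[0,0,0,0,0,0,45]]}}

```text
t: 21.3
eef_pos: [507.3, 260.4, 300.0]
tcp_rot: [3.142, -0.0, -0.132]
ft_force: [0.3, -1.0, 0.0]
opening: 0.471
grip_force: 0.0
```

```bash
python3 chk.py | egrep -v "top|side|wall"; python3 -c "
from h import *
plan([(507.5,261,193,-7.5,30)])"
```

```text
21.35 [507.3 260.3 300.1] [-180.    -0.    -7.6] 0.4721150936977198
lever open deg 11.721880046886138 slope 11.492334901983687 [-58.  12.] 1256 world ctr [508.2 263.8   0. ]
axis world [566.7 254.5   0. ]
wp (507.5, 261, 193, -7.5, 30) n 4
   [-0.0, -0.0, -0.0, 0.0, -0.2, 26.8]
   [-0.0, -0.0, -0.0, 0.0, -0.2, 26.8]
   [-0.0, -0.0, -0.0, 0.0, -0.2, 26.8]
   [-0.0, -0.0, -0.0, 0.0, -0.2, 26.8]
```

Request:
{"api": "jog_arm", "payload": {"motion": [[0,0,1,0,-2.5,27,45],[0,0,0,0,0,27,45],[0,0,0,0,0,27,45],[0,0,0,0,0,26,45],[0,0,0,0,0,0,30],[0,0,0,0,0,0,28],[0,0,0,0,0,0,28]]}}

```text
t: 22.22
eef_pos: [507.9, 263.6, 194.0]
tcp_rot: [-3.141, -0.002, -0.149]
ft_force: [0.2, -0.2, 0.3]
opening: 0.3
grip_force: 0.0
```

Request:
{"api": "jog_arm", "payload": {"motion": [[0,0,5,0.3,-5.2,0,28],[0,0,5,0.3,-5.2,0,28],[0,0,5,0.3,-5.2,0,28],[0,0,5,0.3,-5.2,0,28],[0,0,5,0.3,-5.2,0,28],[0,0,5,0.3,-5.2,0,28],[0,0,5,0.3,-5.2,0,28],[0,0,0,0,0,0,28],[0,0,0,0,0,0,28]]}}

```text
t: 23.35
eef_pos: [526.9, 287.0, 192.9]
tcp_rot: [-3.133, 0.015, -0.746]
ft_force: [-0.5, -2.1, 0.6]
opening: 0.294
grip_force: 0.8
```

```bash
python3 chk.py | egrep -v "side|wall"
```

```text
23.4 [526.9 287.  192.8] [-179.5    0.9  -42.7] 0.2965389968462154
large top 0
med top 0
small top 0
lever open deg 39.952317075564984 slope 31.52307535774104 [-39.   32.7] 2672 world ctr [526.2 285.3   0. ]
axis world [566.7 254.5   0. ]
```

Request:
{"api": "jog_arm", "payload": {"motion": [[0,0,0,0,0,0,28],[0,0,0,0,0,0,45],[0,0,0,0,0,0,45],[0,0,0,0,0,-30,45],[0,0,0,0,0,-30,45],[0,0,0,0,0,-30,45],[0,0,0,0,0,-30,45],[0,0,0,0,0,0,45],[0,0,0,0,0,0,45]]}}

```text
t: 24.52
eef_pos: [527.6, 284.5, 311.5]
tcp_rot: [-3.134, 0.017, -0.745]
ft_force: [0.0, -0.3, 0.1]
opening: 0.472
grip_force: 0.0
```

```bash
python3 chk.py | egrep -v "side|wall"; python3 -c "
from h import *
print(env.state()['joints'])"; ls -t pics | head -1
```

```text
24.575 [527.5 284.5 311.2] [-179.6    1.   -42.7] 0.4689679731225601
large top 0
med top 0
small top 0
lever open deg 39.95997717020194 slope 40.18970037333753 [-45.2  37.9] 1140 world ctr [519.7 290.3   0. ]
axis world [566.7 254.5   0. ]
[0.37851159 0.43589672 1.60088632 0.02042214 1.10613913 2.68561246]
chk245.png
```

The wrist joint got to its range end, so the turn stopped at ~40°. I'll back the wrist off a bit and nudge the lever the last 5° by shifting.

```bash
python3 -c "
from h import *
plan([(519.7,290.3,311,-36,30),(519.7,290.3,193,-36,30)])"
```

```text
wp (519.7, 290.3, 311, -36, 30) n 1
   [-0.4, 1.0, -6.7, -9.7, 1.1, 0.4]
wp (519.7, 290.3, 193, -36, 30) n 4
   [-0.0, -0.0, -0.0, -0.0, -0.0, 29.5]
   [-0.0, -0.0, -0.0, -0.0, -0.0, 29.5]
   [-0.0, -0.0, -0.0, -0.0, -0.0, 29.5]
   [-0.0, -0.0, -0.0, -0.0, -0.0, 29.5]
```

Request:
{"api": "jog_arm", "payload": {"motion": [[-0.4,1,-6.7,-9.7,1.1,0,45],[0,0,0,0,0,0,45],[0,0,0,0,0,0,45],[0,0,0,0,0,0,45]]}}

```text
t: 25.08
eef_pos: [520.2, 290.2, 312.2]
tcp_rot: [-3.14, -0.001, -0.63]
ft_force: [-0.2, -0.1, -0.1]
opening: 0.475
grip_force: 0.0
```

```bash
python3 -c "
from h import *
print(env.state()['joints'],env.state()['tcp_rot'])
plan([(519.7,290.3,193,-36,30)])"
```

```text
[ 3.98071506e-01  4.29053859e-01  1.60961719e+00 -3.26249416e-04
  1.10056068e+00  2.59918109e+00] [-3.13972094e+00 -1.46809265e-03 -6.30167148e-01]
wp (519.7, 290.3, 193, -36, 30) n 4
   [-0.0, -0.0, -0.0, -0.2, 0.1, 29.8]
   [-0.0, -0.0, -0.0, -0.1, 0.1, 29.8]
   [-0.0, -0.0, -0.0, -0.1, 0.1, 29.8]
   [-0.0, -0.0, -0.0, -0.1, 0.1, 29.8]
```

Request:
{"api": "jog_arm", "payload": {"motion": [[0,0,0,0,0,30,45],[0,0,0,0,0,30,45],[0,0,0,0,0,30,45],[0,0,0,0,0,28,45],[0,0,0,0,0,0,28],[0,0,0,0,0,0,28],[0,0,0,0,-4,0,28],[0,0,0,0,-4,0,28],[0,0,0,0,-1,0,28],[0,0,0,0,0,0,28]]}}

```text
t: 26.32
eef_pos: [525.7, 297.8, 194.6]
tcp_rot: [-3.139, -0.002, -0.628]
ft_force: [-2.4, -0.6, 0.7]
opening: 0.298
grip_force: 0.9
```

Request:
{"api": "jog_arm", "payload": {"motion": [[0,0,0,0,0,0,45],[0,0,0,0,0,0,45],[0,0,0,0,0,-30,45],[0,0,0,0,0,-30,45],[0,0,0,0,0,-30,45],[0,0,0,0,0,-30,45],[0,0,0,0,0,0,45],[0,0,0,0,0,0,45]]}}

```text
t: 27.32
eef_pos: [525.0, 297.5, 313.7]
tcp_rot: [-3.14, -0.001, -0.629]
ft_force: [-0.9, -0.1, 0.1]
opening: 0.474
grip_force: 0.0
```

```bash
python3 chk.py | egrep -v "side|wall"; python3 -c "
from h import *
plan([(480,150,370,-15,45),(443,29,377,2.7,45)])"
```

```text
27.375 [525.  297.5 313.4] [-180.    -0.1  -36. ] 0.47166934906312397
large top 0
med top 0
small top 0
lever open deg 48.323148283195856 slope 48.46540819833311 [-39.4  44.3] 1155 world ctr [525.2 296.9   0. ]
axis world [566.7 254.5   0. ]
wp (480, 150, 370, -15, 45) n 4
   [-0.0, -0.0, -5.3, 12.6, 36.4, -14.2]
   [-0.0, -0.0, -5.3, 9.2, 37.4, -14.2]
   [-0.0, -0.0, -5.3, 5.7, 38.1, -14.2]
   [-0.0, -0.0, -5.3, 2.2, 38.5, -14.2]
wp (443, 29, 377, 2.7, 45) n 3
   [0.0, 0.0, -5.9, -1.5, 42.2, -2.3]
   [0.0, 0.0, -5.9, -5.8, 41.8, -2.3]
   [0.0, 0.0, -5.9, -10.1, 41.0, -2.3]
```

Request:
{"api": "jog_arm", "payload": {"motion": [[0,0,-5.3,12.5,36.5,-14,45],[0,0,-5.3,9,37.5,-14,45],[0,0,-5.3,5.5,38,-14,45],[0,0,-5.3,2,38.5,-14,45],[0,0,-5.9,-1.5,42,-2,45],[0,0,-5.9,-6,42,-2,45],[0,0,-5.9,-10,41,-2,45],[0,0,0,0,0,0,45],[0,0,0,0,0,0,45],[0,0,0,0,0,0,45]]}}

```text
t: 28.62
eef_pos: [443.1, 29.9, 375.7]
tcp_rot: [-3.141, -0.002, 0.051]
ft_force: [-1.1, -0.4, 1.0]
opening: 0.474
grip_force: 0.0
```

```bash
python3 chk.py
```

```text
28.675 [443.   29.9 375.8] [-180.    -0.1    2.9] 0.4731467959611986
large top 592 med [-23.3  -0.1 218.9] lo [-27.2 -11.5 213.3] hi [-18.3  11.4 220.6] rect [-22.7  -0.2] [23.5  9.6] 89.6
med top 561 med [-45.2   0.5 218.8] lo [-49.7 -10.5 212.8] hi [-40.1  12.3 220.7] rect [-44.9   0.8] [10.  23.3] 0.1
small top 495 med [-71.1   1.8 219. ] lo [-75.8  -9.8 216.9] hi [-66.3  13.1 220.6] rect [-71.    1.4] [ 9.6 23.7] 0.2
med side 642 med [-89.5  60.2  97.1] lo [-126.7   50.2   80.9] hi [-51.8  69.5 100.8] rect [-93.4  60. ] [20.  86.1] 90.0
med side- 532 med [-88.2 -59.3  96.8] lo [-125.8  -63.3   81.7] hi [-51.4 -50.2  99.3] rect [-88.9 -56.8] [13.6 77.7] 89.7
med wall 1388 med [-48.2  -0.5  98.1] lo [-59.3 -61.2  61.3] hi [-43.8  61.2 116.6] rect [-48.7   0. ] [ 22.4 125.9] 0.0
sm side 191 med [-92.6  49.1  99.3] lo [-109.4   47.5   81.4] hi [-74.1  51.9 101.2] rect [-91.8  49.6] [ 4.6 35.5] 89.8
sm side- 143 med [-92.2 -48.1  99.8] lo [-109.1  -50.6   97.9] hi [-74.8 -46.1 101.5] rect [-91.9 -48.4] [34.5  4.8] 0.0
lever open deg 45.809490458769346 slope 48.96901859950495 [-41.   42.2] 1075 world ctr [523.7 294.7   0. ]
axis world [566.7 254.5   0. ]
```

Baskets are in their notches and the lever reads 46–49°, inside the window. Handing in.

```bash
python3 -c "
from cell import env
print(env.job_done())"
```

```text
the job is handed in; nothing more can be done
None
```

The medium and small baskets hang nested in the middle and front notches, and the valve lever measured 46–49° (45° asked, ±8° allowed). I handed the job in at about 28.7 s of the 69 s allowed, and no verdict came back.

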